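Match, thread and tighten the shoe-care jar lids, rack the odd ones

ROBOT

A 7-joint arm with a two-finger parallel gripper is mounted at the origin on the work surface. World frame = base frame: x ahead of the robot, y to its left, z up, the work surface at z = 0. Lengths are in mm, angles in rad, forces in N, time in s.
With the tool pointing down it reaches from about 400 to 875 mm from the base axis. Payload 4.4 kg.
Tool frame: the origin (TCP) lies midway between the tips of the shut fingers; the grasp point (between the pads) lies grasp_offset behind it (grasp_offset is the distance from the TCP to the grasp point, in mm); z points along the fingers, y is the line along which they close (so a half turn about z gives the same grasp; the last joint's range is limited). The gripper opens to 85 mm and grips with 20 to 120 N. Pads are 22 mm wide; open, the fingers measure 114 mm over their backs; the gripper's body (76 mm by 85 mm) begins 54 mm behind the grasp point. The pads swing forward as they close: fully open they stand 13 mm farther back than shut.
Start: joints at [-1.283, 0.628, 0.038, 1.517, -0.027, 0.996, -0.02], TCP at [225.179, 609.764, 231.313] pointing down, gripper open.
Joint ranges: [-3.06, 3.06], [-0.37, 2.12], [-1.25, 1.32], [0.18, 2.47], [-1.1, 4.24], [0.23, 1.98], [-2.94, 2.94]. Speed limits (rad/s): [2.57, 2.57, 3.14, 3.14, 3.14, 3.14, 3.14].

INTERFACE

Orientations are given as [roll, pitch, yaw] about the fixed x, y, z axes, in that order (R = Rz(yaw) Ry(pitch) Rx(roll)).
In Python, from cell import * gives the robot as it stands. The module is installed in compiled form; this text tells all that it offers.
- The arm moves only by the shell command python3 -m jog 'ROWS'. ROWS is a JSON object of lists of equal length, an entry for each row: "angular": the turn, a rotation vector about the tool's x, y, z in degrees, a list of three; "travel": the shift along the tool's x, y, z in cm, a list of three; "fingers": the closure, from 0 (fully open) to 1 (shut). In form: {"angular": [[rx, ry, rz], ...], "travel": [[tx, ty, tz], ...], "fingers": [fingers, ...]}. A call has 1 to 5 rows; each row is the pose to reach, as a shift and turn from the pose commanded when the call began, along the tool's axes at that moment; what a row does not reach only later rows make up. A row lasts 1/8 s, in which the tool goes at most 62.5 mm and 10.7 degrees, less where a joint would pass 70% of its speed; a pose out of reach is approached as far as the arm can. A call with a gripper value outside its range is refused whole. The fingers move at their own pace and stop on an object; the grip force is fixed at half the most. Time passes only in rows, so rows that repeat a pose let the fingers close. It gives the time, the measured TCP pose, the force and the opening at its end, in the units of the state.
- read_state(): the state, without advancing time (a new reading comes with each control period).
- get_image(name): name is "scene" or "top" or "wrist"; returns the picture (400x640x3 uint8, red, green, blue); there is no depth.
- camera_model(name): a dict with "mtx" (3x3 intrinsics, pixels), "T" (4x4, takes a point from camera to world coordinates). Camera axes: x right, y down, z forward; pixel columns grow to the right and rows downward; lengths in mm; the calibration is good to about 2 mm. The wrist camera is an equidistant fisheye: a pixel r from the principal point sees the ray r / f radians off the axis. A picture is of the moment at which its call begins: read the wrist's pose just before it. camera_model takes no time and is no camera call; for the wrist camera it gives the pose at the moment of the call.
- finish_job(): hands the job in, once; it reports no verdict.
The state is a dict: "clock": time; "qpos": joint angles; "qd": joint speeds; "tau": joint torques, N m; "eef_pos": TCP position; "tool_rot": TCP orientation; "force": force on the tool from outside, world axes, zero at the start; "torque": the same for the moment, N m; "width": finger opening in mm.
Only numpy, scipy, OpenCV 4.12 (cv2) and the standard library are available. Lean on these libraries where they do the work, as an engineer would, in place of code of your own. Each camera call takes 0.05 s, during which the arm holds its last target. There are 200 camera calls.

TASK

Close both open shoe-care jars on the shoe bench: the loose lids look alike but each fits only one of the jars, so find by trial one that fits (set it level, turn it back anticlockwise until it drops into the thread start, then tighten it clockwise) and screw it fully home. Lay every lid left over level, right side up, on the two rails of the raised steel bottle rack segment, inside its retaining wire, and leave the shoe horn, key plate, glass knob and doorstop where they are.

Things in the scene. Friction and masses are not known exactly. Their poses are not given: they have to be found in the camera images.
- pot_cream: White jar, 72 mm across, held fast in a dark wooden base 100 x 100 x 18 mm; it cannot move. Origin: centre of the base's underside, z up along the jar's axis. Neck 52 mm across. The two jars differ in the number and width of their notches, so that each lid fits one of them only; of the lids present at least one fits each jar; all heights are the same.
- pot_cream_collar (a point): On the jar's axis, 66 mm up, level with the top of the flat notched collar (64 mm across, 4 mm thick) round the neck. Its notches are the thread starts; seen from above, at the anticlockwise edge of each a red stop wall rises 3 mm over the collar and reaches down past the thread. Under each notch a thread starts 8.5 mm below this point and descends 6 mm clockwise in 40 to 60 degrees.
- pot_cream_rim (a point): Centre of the jar's rim, the neck's flat top, 72 mm up. Height of a lid's underside over the jar's origin: 72 mm or more if off-centre on the rim, about 69 with a lug on a stop wall, 66 level on the collar, 57 to 58 dropped through the notches, 52 screwed fully home (lid against the rim), after 55 to 75 degrees of clockwise turn, 5 to 20 degrees before a hard stop.
- pot_blue: The blue jar: fixed, same sizes and heights as the white one, but with another number and width of notches. Origin as for the white jar.
- pot_blue_collar (a point): As for the white jar: on the axis, 66 mm up, level with the collar's top.
- pot_blue_rim (a point): As for the white jar: centre of the rim, 72 mm up.
- lid_1: Grey screw lid, or absent in this run (None). 40 to 85 g, 78 mm across, 25 mm high without grip. Origin: centre of its underside (skirt edge), z up. An orange upright finger grip stands centred on top: 44 mm long along the lid's x, 12 mm thick along its y, from 25 to 55 mm above the underside; pinch it from above across y. It lies right side up.
- lid_2: Looks the same as lid_1; may be absent. Inside each lid's skirt, out of sight, are lugs 4 mm high, flush with the underside, that clear the jar's neck by 2 mm all round. How many, how wide and at what angle to the grip is not known and differs from lid to lid.
- lid_3: Looks the same as lid_1; may be absent. A lid that fits, turned anticlockwise on the collar, comes up against the stop walls after at most a third of a turn; from there to about 10 degrees back clockwise it is free to drop through the notches. If held it must be lowered; if let go it drops by itself.
- lid_4: Looks the same as lid_1; may be absent. A lid of the wrong kind, turned anticlockwise, comes up against a stop wall or rides on top of the stop walls, and never drops below the collar. A lid that has dropped is turned clockwise, following it down, until it is home.
- rack: Steel bottle rack segment, fixed: two parallel round rails 10 mm thick, along the rack's x axis at y = -17 and +17 mm. A 6 mm retaining wire runs round them at y = -49 and +49, x = -107 and +107 mm, its top 10 mm above the rails; lids lie on the rails inside it, 7 mm clear at each side. Origin on the bench under its centre. Two lids fit, 50 mm either way from the centre along x.
- rack_top (a point): Centre of the rack at the height of the rails' tops, 60 mm above the bench; axes as the rack's.
- shoe_horn: Blue plastic shoe horn, 180 mm long, lying flat; a bystander. Origin: underside, about its middle.
- key_plate: Brass-tone plate 35 x 130 mm with three key hooks, 33 mm high; a bystander. Origin: centre of underside.
- door_knob: Glass door knob, 54 mm across, 58 mm high; a bystander. Origin: centre of underside.
- wedge: Green silicone doorstop wedge, 120 x 40 x 30 mm; a bystander. Origin: centre of underside.
Things that resemble listed ones, but are neither listed nor needed, are in the scene too. Of the things shaped like the rack, the steel one is meant.

How it is judged:
By the outcome, as a careful person would: the job done as asked, in the order asked, and still so for the second after the job is handed in, with the robot touching nothing.
Of lid_1, lid_2, lid_3, lid_4 only 3 to 4 are there at a start; the rules pass over those that are not, and their reading is None.
At some moment in a run one of lid_1, lid_2, lid_3, lid_4 may be knocked a few centimetres aside while the robot is not near it.
Once in a run the grip may slacken for a moment while it holds something.
It also fails if it takes over 210 s, if anything falls off the work surface, if the arm or the gripper's body presses on something with over 40 N, if the wrist force passes 120 N, or if a joint passes its speed limit or range.

## Working session

There is one attempt and no reset: what is moved stays moved. The work goes in short steps, Python scripts to look and compute and a shell command to move; the robot and the scene stay as the last step left them, time stands still between calls to the robot, and variables do not carry over. Pictures are saved under pics/ and viewed, on a budget of 14 in all, crops included, one or two more only if the job needs it, and the job is handed in when it is done.

```bash
mkdir -p pics; cat > h.py <<'E'
from cell import *
import numpy as np, cv2
def save(n,im): cv2.imwrite(f'pics/{n}.png',im[:,:,::-1])
def ray(cam,u,v,M=None):
    M=M or camera_model(cam);K=np.array(M['mtx']);T=np.array(M['T'])
    x=(u-K[0,2])/K[0,0];y=(v-K[1,2])/K[1,1]
    if cam=='wrist':
        r=np.hypot(x,y);d=np.array([0,0,1.]) if r<1e-9 else np.array([x/r*np.sin(r),y/r*np.sin(r),np.cos(r)])
    else: d=np.array([x,y,1.])
    return T[:3,3],T[:3,:3]@d
def on(cam,u,v,z,M=None):
    o,d=ray(cam,u,v,M);return o+d*(z-o[2])/d[2]
def proj(cam,p,M=None):
    M=M or camera_model(cam);K=np.array(M['mtx']);T=np.array(M['T'])
    q=T[:3,:3].T@(np.array(p,float)-T[:3,3])
    if cam=='wrist':
        s=np.hypot(q[0],q[1]);th=np.arctan2(s,q[2]);a,b=q[0]/s*th,q[1]/s*th
    else: a,b=q[:2]/q[2]
    return K[0,0]*a+K[0,2],K[1,1]*b+K[1,2]
E
python3 - <<'E'
from h import *
print(read_state())
for n in ('scene','top'): 
    im=get_image(n); save(n+'0',im); M=camera_model(n); print(n,M['mtx'],np.round(M['T'],3).tolist())
print(camera_model('wrist'))
E
```

```text
{'clock': 0.0, 'qpos': array([-1.28277897,  0.62933035,  0.03843902,  1.51832071, -0.02697575,
        0.99631548, -0.01999007]), 'qd': array([-1.43187092e-03, -1.92156926e-03,  9.29625792e-05, -1.06831970e-03,
       -1.77149048e-03, -3.49142854e-04, -1.12203407e-03]), 'tau': array([ 1.33735241e-03, -5.63398790e+01,  1.22744501e+00, -1.93454701e+01,
        1.12884268e-02,  1.00147512e-02, -2.12656670e-05]), 'eef_pos': array([224.98055423, 609.17969784, 230.4143921 ]), 'tool_rot': array([-3.13973715e+00,  4.14019144e-05,  2.78780190e+00]), 'force': array([0.34293817, 0.51819906, 0.60897262]), 'torque': array([-0.02366373,  0.00714476, -0.04906696]), 'width': 85.24055357923503}
scene [[398.8470858    0.         317.66856651]
 [  0.         398.8470858  192.76665164]
 [  0.           0.           1.        ]] [[-0.841, 0.415, -0.348, 1002.358], [0.542, 0.658, -0.524, 665.464], [0.012, -0.629, -0.777, 1082.946], [0.0, 0.0, 0.0, 1.0]]
top [[516.82779272   0.         322.73066941]
 [  0.         516.82779272 197.15788487]
 [  0.           0.           1.        ]] [[0.011, -0.979, 0.205, 258.927], [-1.0, -0.01, 0.003, 11.852], [-0.0, -0.205, -0.979, 1513.235], [0.0, 0.0, 0.0, 1.0]]
{'mtx': array([[309.70691629,   0.        , 323.62071457],
       [  0.        , 309.70691629, 200.63810211],
       [  0.        ,   0.        ,   1.        ]]), 'T': array([[ 3.46029021e-01,  9.06539332e-01,  2.41765086e-01,
         1.63481402e+02],
       [ 9.38223299e-01, -3.34074487e-01, -9.01735948e-02,
         6.31668853e+02],
       [-9.78363057e-04,  2.58032318e-01, -9.66135791e-01,
         3.72812692e+02],
       [ 0.00000000e+00,  0.00000000e+00,  0.00000000e+00,
         1.00000000e+00]])}
```

View pics/top0.png

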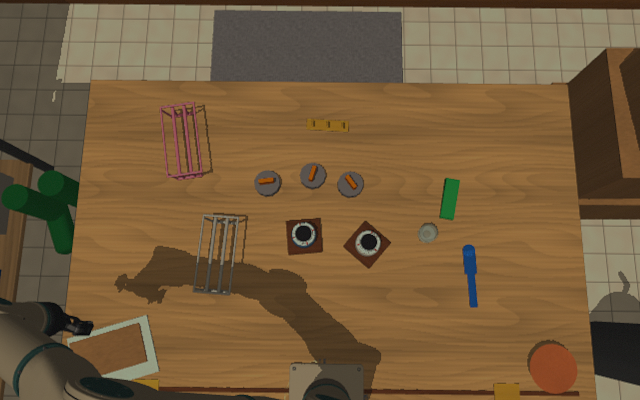

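View pics/scene0.png

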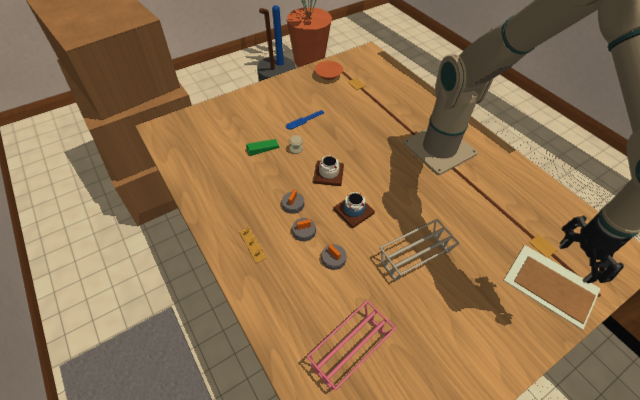

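The top view shows three grey lids with orange grips at about (267,183), (313,176) and (350,184), so one lid will be left over. The blue jar is at (303,235) and the white one at (369,242); the scene view shows the blue jar nearer the rack. Two things are rack-shaped: the grey steel one at (218,253) and a pink one at (182,141). The grey steel one fits the description.

```bash
python3 - <<'E'
from h import *
im=get_image('top'); hsv=cv2.cvtColor(im,cv2.COLOR_RGB2HSV)
c=cv2.resize(im[100:310,150:400],None,fx=3.2,fy=2.85,interpolation=cv2.INTER_CUBIC)
c=cv2.resize(im[120:300,180:420],None,fx=3.33,fy=3.33,interpolation=cv2.INTER_CUBIC); save('crop1',c)
org=cv2.inRange(hsv,(5,190,130),(14,255,255))
n,l,s,ce=cv2.connectedComponentsWithStats(org[150:215])
for i in range(1,n):
    if s[i,4]<20: continue
    u,v=ce[i]; v+=150
    ys,xs=np.where(l==i); P=np.array([on('top',x,y+150,52)[:2] for x,y in zip(xs,ys)])
    C=P.mean(0);w,V=np.linalg.eigh(np.cov(P.T));a=np.degrees(np.arctan2(V[1,1],V[0,1]))
    print('grip',round(u,1),round(v,1),s[i,4],C.round(1),'ang',round(a,1),'ext',np.ptp((P-C)@V[:,1]).round(),np.ptp((P-C)@V[:,0]).round())
# necks: dark opening
for nm,(u0,v0) in dict(blue=(303,235),white=(369,242)).items():
    p=hsv[v0-25:v0+25,u0-25:u0+25]
    br=((p[:,:,2]>110)&(p[:,:,1]<70)).astype(np.uint8)
    n,l,s,ce=cv2.connectedComponentsWithStats(br); i=1+np.argmax(s[1:,4]); 
    cnt,_=cv2.findContours((l==i).astype(np.uint8),cv2.RETR_EXTERNAL,cv2.CHAIN_APPROX_NONE)
    e=cv2.minEnclosingCircle(max(cnt,key=len)); print(nm,e,on('top',e[0][0]+u0-25,e[0][1]+v0-25,66))
E
```

```text
grip 311.9 171.6 25 [640.9  48.1] ang 166.8 ext 34.0 9.0
blue ((24.85714340209961, 23.918367385864258), 11.51878547668457) [455.46310046  70.57368238  66.        ]
white ((23.413978576660156, 25.81182861328125), 12.091700553894043) [ 432.24755902 -111.21942428   66.        ]
```

View pics/crop1.png

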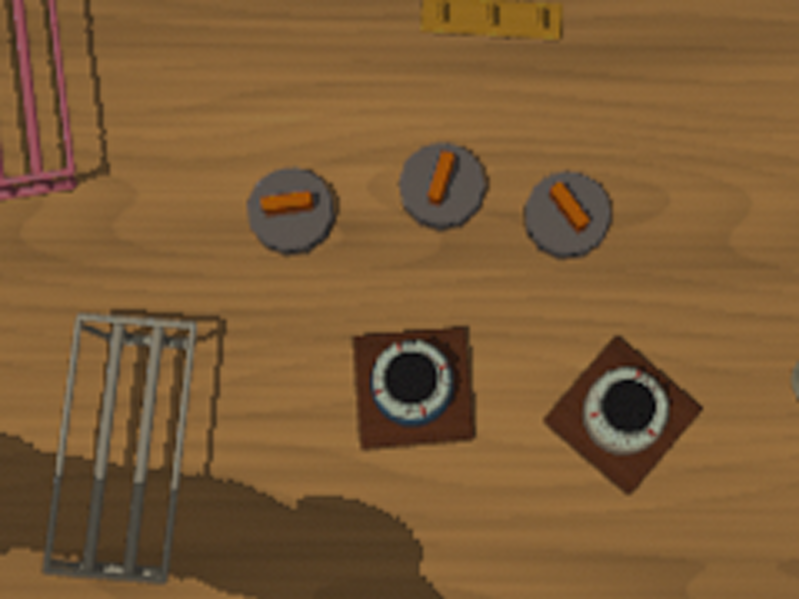

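The crop confirms the steel rack, and the copper/pink one is the decoy. It also shows four red stops on the blue jar and three on the white one.

```bash
cat >> h.py <<'E'
def delta(p,yaw=None,z0=None):
    """tool-axis shift (cm) and rz (deg) from measured pose to world p, yaw(deg)"""
    from scipy.spatial.transform import Rotation as Ro
    s=read_state();R=Ro.from_euler('xyz',s['tool_rot'])
    t=R.inv().apply(np.array(p)-s['eef_pos'])/10
    out=[t.round(2).tolist()]
    y0=np.degrees(s['tool_rot'][2])
    if yaw is not None: out.append(('rz',round(-((yaw-y0+180)%360-180),1)))
    return out
def lids(cam,im=None,z=52,M=None,amin=15,box=None):
    im=get_image(cam) if im is None else im
    hsv=cv2.cvtColor(im,cv2.COLOR_RGB2HSV)
    m=cv2.inRange(hsv,(4,200,90),(16,255,255))
    if box: k=np.zeros_like(m);k[box[1]:box[3],box[0]:box[2]]=1;m*=k
    n,l,s,ce=cv2.connectedComponentsWithStats(m);o=[]
    for i in range(1,n):
        if s[i,4]<amin: continue
        ys,xs=np.where(l==i);P=np.array([on(cam,x,y,z,M)[:2] for x,y in zip(xs,ys)])
        (c,(w,h),a)=cv2.minAreaRect(P.astype(np.float32))
        if max(w,h)<30 or max(w,h)>60: continue
        C=P.mean(0);e,V=np.linalg.eigh(np.cov(P.T))
        o.append((ce[i].round(0).tolist(),int(s[i,4]),C.round(1).tolist(),np.array(c).round(1).tolist(),round(float(np.degrees(np.arctan2(V[1,1],V[0,1])))%180,1),round(max(w,h)),round(min(w,h))))
    return o
E
python3 - <<'E'
from h import *
import cell
print([ (k,getattr(cell,k)) for k in dir(cell) if 'off' in k.lower()])
for r in lids('top',box=(240,160,380,210)): print(r)
# bases: dark base top corners from crop px /3.333 + (180,120), at z=18
f=lambda u,v:(u/3.333+180,v/3.333+120)
for nm,pts in dict(blue=[(353,336),(468,326),(475,437),(361,449)],white=[(617,336),(703,408),(629,494),(544,420)]).items():
    P=np.array([on('top',*f(*p),18)[:2] for p in pts]); print(nm,P.mean(0),np.linalg.norm(P-np.roll(P,1,0),axis=1).round())
for nm,pts in dict(blue=(412,380),white=(628,406)).items(): print(nm,on('top',*f(*pts),66)[:2])
R=np.array([on('top',*f(*p),65)[:2] for p in [(79,318),(193,322),(166,580),(45,571)]]);print('rack',R.mean(0),R.round().tolist())
R=np.array([on('top',*f(*p),57)[:2] for p in [(117,325),(155,326),(130,572),(91,570)]]);print('rails',R.mean(0),R.round().tolist())
E
```

```text
[('grasp_offset', 18.700000000000003)]
([312.0, 173.0], 57, [637.4, 47.8], [637.0, 47.6], 163.4, 45, 11)
([351.0, 181.0], 64, [612.3, -65.2], [612.3, -64.5], 36.1, 42, 14)
([266.0, 180.0], 54, [613.8, 181.5], [614.1, 181.5], 98.0, 41, 11)
blue [455.93454959  68.23581345] [ 99. 101.  98.  99.]
white [ 433.79775744 -114.05255403] [98. 97. 99. 97.]
blue [455.22177481  68.43997754]
white [ 435.09580034 -114.0626319 ]
rack [397.13136334 311.86378828] [[506.0, 353.0], [503.0, 256.0], [287.0, 269.0], [293.0, 369.0]]
rails [397.36902778 311.40120283] [[501.0, 322.0], [501.0, 290.0], [293.0, 300.0], [294.0, 333.0]]
```

```bash
python3 - <<'E'
from h import *
print(delta([614,181.5,160],98))
E
```

```text
[[-51.31, -26.66, 7.1], ('rz', np.float64(61.7))]
```

```bash
python3 -m jog '{"angular":[[0,0,0],[0,0,0],[0,0,0],[0,0,0],[0,0,0]],"travel":[[-5,-2.6,0],[-10,-5.2,0],[-15,-7.8,0],[-20,-10.4,0],[-25,-13,0]],"fingers":[0,0,0,0,0]}'
python3 -m jog '{"angular":[[0,0,0],[0,0,0],[0,0,0],[0,0,0],[0,0,0]],"travel":[[-5,-2.6,1],[-10,-5.2,2],[-15,-7.8,3],[-20,-10.4,4],[-25,-13,5]],"fingers":[0,0,0,0,0]}'
python3 -m jog '{"angular":[[0,0,10],[0,0,20],[0,0,30],[0,0,40],[0,0,50]],"travel":[[0,0,0],[0,0,0],[0,0,0],[0,0,0],[0,0,0]],"fingers":[0,0,0,0,0]}'
python3 - <<'E'
from h import *
s=read_state();print(s['clock'],s['force'],s['qpos'])
print(delta([614,181.5,160],98))
M=camera_model('wrist');im=get_image('wrist');save('w1',im)
for r in lids('wrist',im,54,M,100): print(r)
for r in lids('top',box=(240,160,380,210)): print(r)
E
```

```text
clock: 0.82
eef_pos: [415.7, 399.7, 231.3]
tool_rot: [3.141, 0.0, 2.788]
force: [0.9, 0.2, 0.8]
width: 85.3
clock: 1.45
eef_pos: [605.2, 191.3, 180.9]
tool_rot: [3.141, -0.0, 2.788]
force: [0.4, -0.6, 0.1]
width: 85.6
clock: 2.08
eef_pos: [604.0, 192.6, 181.1]
tool_rot: [-3.141, -0.0, 1.909]
force: [0.1, 0.0, -0.1]
width: 85.4
2.075 [ 0.12351947  0.02158938 -0.06973356] [-0.5209393   0.67544462  0.2819624   1.62169377 -0.22834665  0.877388
  0.1875441 ]
[[-1.38, 0.58, 2.11], ('rz', np.float64(11.4))]
([333.0, 203.0], 233, [614.5, 186.9], [615.4, 183.9], 100.1, 46, 12)
([309.0, 319.0], 653, [634.8, 58.1], [636.3, 55.7], 162.4, 46, 27)
([312.0, 172.0], 49, [638.7, 48.0], [638.6, 48.1], 162.9, 42, 9)
([351.0, 182.0], 66, [611.9, -65.2], [612.1, -64.2], 35.2, 42, 14)
```

View pics/w1.png

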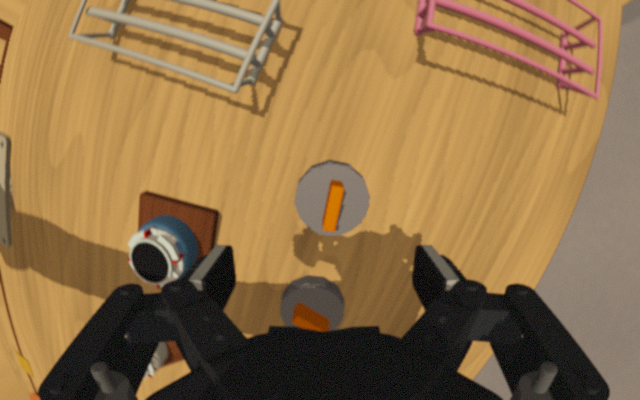

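Lid A's disc is at (333,198) in the wrist view, clear of everything near it. The blue jar is at (163,255). I'll align above the lid and fit its rim circle.

```bash
cat >> h.py <<'E'
def disc(im,M,c0,z=25,rad=39,tag=None):
    """circle fit on plane z of the grey lid top near world c0 (wrist): convex hull of grey mask"""
    from scipy.optimize import least_squares
    u0,v0=proj('wrist',[*c0,z],M)
    hsv=cv2.cvtColor(im,cv2.COLOR_RGB2HSV)
    g=((hsv[:,:,1]<75)&(hsv[:,:,2]>45)).astype(np.uint8)
    k=np.zeros_like(g);cv2.circle(k,(int(u0),int(v0)),90,1,-1);g*=k
    g=cv2.morphologyEx(g,cv2.MORPH_OPEN,np.ones((3,3)))
    n,l,s,ce=cv2.connectedComponentsWithStats(g);
    i=max(range(1,n),key=lambda i:s[i,4]-20*np.hypot(*(ce[i]-[u0,v0])))
    cnt,_=cv2.findContours((l==i).astype(np.uint8),cv2.RETR_EXTERNAL,cv2.CHAIN_APPROX_NONE)
    h=cv2.convexHull(max(cnt,key=len))[:,0]
    P=np.array([on('wrist',x,y,z,M)[:2] for x,y in h])
    # keep the half away from the camera (top edge is the outline there)
    cam=np.array(M['T'])[:2,3];d=P-np.array(c0);far=d@(np.array(c0)-cam)>-0.3*39*np.linalg.norm(np.array(c0)-cam)
    Q=P[far]
    f=lambda p:np.linalg.norm(Q-p[:2],axis=1)-rad
    r=least_squares(f,c0,loss='soft_l1'); r2=least_squares(lambda p:np.linalg.norm(Q-p[:2],axis=1)-p[2],[*r.x,rad],loss='soft_l1')
    return r.x.round(1),np.abs(r.fun).mean().round(2),r2.x.round(1),len(Q)
E
python3 -m jog '{"angular":[[0,0,6],[0,0,11],[0,0,11],[0,0,11]],"travel":[[-1.4,0.6,1],[-1.4,0.6,2.1],[-1.4,0.6,2.1],[-1.4,0.6,2.1]],"fingers":[0,0,0,0]}'
python3 - <<'E'
from h import *
M=camera_model('wrist');im=get_image('wrist');save('w2',im)
for r in lids('wrist',im,54,M,100): print(r)
print(disc(im,M,[614.5,182.5])); print(delta([614.5,182.5,30],98))
E
```

```text
clock: 2.68
eef_pos: [614.5, 181.7, 160.5]
tool_rot: [3.141, -0.0, 1.726]
force: [0.3, 0.1, 0.2]
width: 85.0
([328.0, 193.0], 206, [617.4, 186.8], [616.3, 183.7], 99.0, 45, 11)
([326.0, 321.0], 699, [635.3, 59.9], [638.1, 59.3], 174.5, 41, 28)
(array([615.5, 185. ]), np.float64(1.11), array([616.2, 182.2,  36.8]), 20)
[[0.07, -0.01, 13.07], ('rz', np.float64(0.9))]
```

```bash
python3 -m jog '{"angular":[[0,0,1],[0,0,1],[0,0,1],[0,0,1]],"travel":[[0.2,0,5],[0.2,0,10],[0.2,0,13],[0.2,0,13]],"fingers":[0,0,0,0]}'
python3 -m jog '{"angular":[[0,0,0],[0,0,0],[0,0,0],[0,0,0],[0,0,0]],"travel":[[0,0,0],[0,0,0],[0,0,0],[0,0,0],[0,0,0]],"fingers":[1,1,1,1,1]}'
python3 -m jog '{"angular":[[0,0,0],[0,0,0],[0,0,0],[0,0,0],[0,0,0]],"travel":[[0,0,0],[0,0,0],[0,0,-3],[0,0,-8],[0,0,-13]],"fingers":[1,1,1,1,1]}'
python3 - <<'E'
from h import *
s=read_state();print(s['force'],s['width'])
M=camera_model('wrist');im=get_image('wrist');save('w3',im)
z=s['eef_pos'][2]-30
for r in lids('wrist',im,z+54,M,100): print(r)
print(s['eef_pos'],disc(im,M,s['eef_pos'][:2],z+25))
E
```

```text
clock: 3.22
eef_pos: [612.5, 183.2, 28.4]
tool_rot: [-3.137, 0.0, 1.707]
force: [-0.0, -0.1, 1.6]
width: 85.4
clock: 3.85
eef_pos: [614.8, 183.7, 31.2]
tool_rot: [3.14, -0.0, 1.706]
force: [0.2, -0.4, 6.1]
width: 10.6
clock: 4.47
eef_pos: [613.6, 183.3, 161.1]
tool_rot: [-3.14, 0.0, 1.706]
force: [0.4, 1.3, -0.5]
width: 11.1
[ 0.3781599   1.25912038 -0.52760902] 11.136702676127786
([324.0, 279.0], 2521, [613.9, 180.4], [614.3, 181.6], 98.9, 59, 14)
[613.593348   183.32214493 161.06937617] (array([612.8, 188.7]), np.float64(1.44), array([613.3, 182.8,  36.3]), 15)
```

View pics/w3.png

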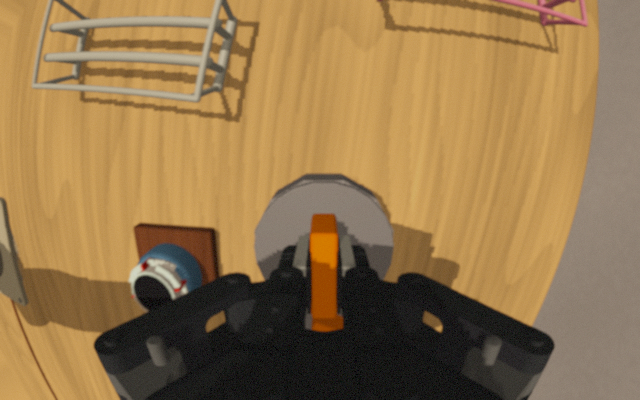

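```bash
python3 - <<'E'
from h import *
from scipy.spatial.transform import Rotation as Ro
s=read_state();R=Ro.from_euler('xyz',s['tool_rot']);p=s['eef_pos'];z=p[2]-30
def t(u,v,zz): return R.inv().apply(on('wrist',u,v,zz)-p).round(1)
im=get_image('wrist');g=cv2.cvtColor(im,cv2.COLOR_RGB2GRAY)
print(im[168:196,315].tolist())
for v in (175,176,187,188): print(v,'bottom',t(323,v,z),'top',t(323,v,z+25))
print('side',t(254,245,z+25),t(393,245,z+25)); print('grip',[t(323,v,z+55) for v in (213,232,318)],t(323,213,z+25),t(310,232,z+55),t(337,232,z+55))
E
```

```text
[[190, 146, 84], [190, 147, 83], [188, 147, 84], [187, 144, 81], [175, 133, 81], [148, 113, 70], [113, 91, 71], [87, 77, 66], [81, 74, 68], [79, 73, 61], [78, 68, 64], [92, 84, 78], [105, 95, 86], [110, 99, 92], [115, 104, 93], [129, 119, 106], [140, 127, 117], [145, 132, 120], [142, 129, 116], [142, 129, 117], [145, 133, 120], [142, 130, 118], [142, 131, 116], [142, 130, 118], [140, 130, 117], [141, 129, 117], [137, 127, 114], [136, 123, 112]]
175 bottom [34.3 -0.7 30. ] top [38.8 -0.6  5.1]
176 bottom [33.8 -0.7 30. ] top [38.3 -0.6  5.1]
187 bottom [27.5 -0.7 30. ] top [33.  -0.6  5. ]
188 bottom [26.9 -0.7 30. ] top [32.5 -0.6  5. ]
side [  2.7 -36.2   4.6] [ 2.4 35.6  5.4]
grip [array([ 29.3,  -0.6, -25. ]), array([ 21.4,  -0.6, -25. ]), array([-20.6,  -0.6, -25. ])] [20.  -0.6  5. ] [ 21.4  -5.7 -25. ] [ 21.3   5.  -24.9]
```

```bash
python3 - <<'E'
from h import *
print(delta([465,-1,165],98))
E
```

```text
[[-16.28, -17.64, -0.1], ('rz', np.float64(-0.3))]
```

```bash
python3 -m jog '{"angular":[[0,0,0],[0,0,0],[0,0,0],[0,0,0],[0,0,0]],"travel":[[-3.3,-3.5,0],[-6.5,-7,0],[-9.8,-10.6,0],[-13,-14.1,0],[-16.3,-17.6,0]],"fingers":[1,1,1,1,1]}'
python3 -m jog '{"angular":[[0,0,0],[0,0,0],[0,0,0]],"travel":[[0,0,0],[0,0,0],[0,0,0]],"fingers":[1,1,1]}'
python3 - <<'E'
from h import *
print(read_state()['eef_pos'])
M=camera_model('wrist');im=get_image('wrist')
u,v=proj('wrist',[455.6,68.4,72],M);print(u,v)
u0,v0=int(u)-100,int(v)-100
c=im[max(v0,0):v0+200,u0:u0+200];save('w4',cv2.resize(c,None,fx=3,fy=3)[:600]);print(u0,v0)
hsv=cv2.cvtColor(im,cv2.COLOR_RGB2HSV)
m=(hsv[:,:,2]<35).astype(np.uint8);n,l,s,ce=cv2.connectedComponentsWithStats(m)
for i in range(1,n):
    if s[i,4]>300 and np.hypot(*(ce[i]-[u,v]))<60:
        cnt,_=cv2.findContours((l==i).astype(np.uint8),0,cv2.CHAIN_APPROX_NONE)
        P=np.array([on('wrist',x,y,72,M)[:2] for x,y in cnt[0][:,0]],np.float32)
        print(ce[i],s[i],cv2.fitEllipse(P),cv2.minEnclosingCircle(P))
E
```

```text
clock: 5.2
eef_pos: [460.2, -2.8, 159.9]
tool_rot: [-3.141, 0.0, 1.706]
force: [0.5, 0.6, 0.0]
width: 10.9
clock: 5.58
eef_pos: [462.5, -0.7, 160.1]
tool_rot: [3.141, -0.0, 1.708]
force: [0.2, -0.4, -0.4]
width: 10.4
[462.51255623  -0.6885687  160.07678536]
327.6388433638102 113.97901692307599
227 13
```

View pics/w4.png

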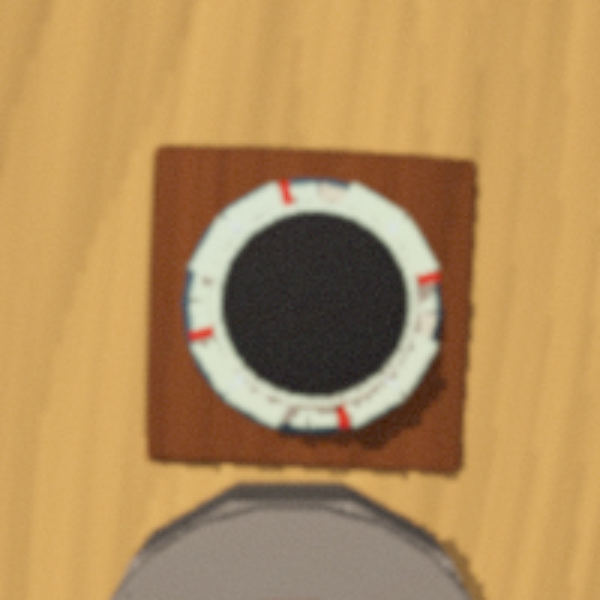

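```bash
cat >> h.py <<'E'
def jar(c0,side=100):
    """centre of the jar's opening, wrist image, plane 72"""
    M=camera_model('wrist');im=get_image('wrist');u,v=proj('wrist',[*c0,72],M)
    m=(im.max(2)<75).astype(np.uint8);k=np.zeros_like(m);cv2.circle(k,(int(u),int(v)),36,1,-1);m*=k
    n,l,s,ce=cv2.connectedComponentsWithStats(m);i=1+np.argmax(s[1:,4])
    cnt,_=cv2.findContours((l==i).astype(np.uint8),0,cv2.CHAIN_APPROX_NONE)
    P=np.array([on('wrist',x,y,72,M)[:2] for x,y in max(cnt,key=len)[:,0]],np.float32)
    return ce[i].round(1),s[i].tolist(),cv2.fitEllipse(P)
E
python3 - <<'E'
from h import *
print(jar([455.6,68.4])); s=read_state();print(s['eef_pos'])
u=227+315/3;v=13+304/3;print(on('wrist',u,v,72),on('wrist',u,v,66)); print(on('wrist',227+311/3,13+307/3,18))
E
```

```text
(array([331.7, 114. ]), [302, 84, 60, 60, 2811], ((458.4566955566406, 68.82723236083984), (43.66056823730469, 43.78104019165039), 79.09272003173828))
[462.26646538  -0.83421585 160.07650161]
[458.53031418  68.42097847  72.        ] [458.67466213  68.55174233  66.        ]
[458.75915687  68.51707303  18.        ]
```

```bash
python3 - <<'E'
from h import *
s=read_state();print(s['eef_pos'],s['clock'],delta([458.5,68.6,115]))
M=camera_model('wrist');print(delta([*on('wrist',331.9,114.2,72,M)[:2],115]))
E
```

```text
[462.26646538  -0.83421585 160.07650161] 5.675 [[6.93, 0.57, 4.51]]
[[6.92, 0.57, 4.51]]
```

```bash
python3 -m jog '{"angular":[[0,0,0],[0,0,0],[0,0,0],[0,0,0],[0,0,0]],"travel":[[3.5,0.3,1],[6.9,0.6,3],[6.9,0.6,4.5],[6.9,0.6,4.5],[6.9,0.6,4.5]],"fingers":[1,1,1,1,1]}'
python3 -m jog '{"angular":[[0,0,0],[0,0,0],[0,0,0],[0,0,0],[0,0,0]],"travel":[[0,0,0.3],[0,0,0.6],[0,0,0.9],[0,0,1.1],[0,0,1.1]],"fingers":[1,1,1,1,1]}'
python3 -m jog '{"angular":[[0,0,0],[0,0,0],[0,0,0],[0,0,0],[0,0,0]],"travel":[[0,0,0.1],[0,0,0.2],[0,0,0.3],[0,0,0.4],[0,0,0.4]],"fingers":[1,1,1,1,1]}'
```

```text
clock: 6.3
eef_pos: [458.8, 67.2, 115.6]
tool_rot: [3.141, 0.0, 1.705]
force: [-0.7, -0.3, -0.0]
width: 10.8
clock: 6.92
eef_pos: [458.3, 67.4, 104.1]
tool_rot: [-3.141, -0.0, 1.706]
force: [0.8, 0.2, -0.9]
width: 10.7
clock: 7.55
eef_pos: [458.9, 67.2, 101.8]
tool_rot: [3.14, -0.001, 1.705]
force: [-1.9, -2.6, 17.9]
width: 10.8
```

```bash
python3 - <<'E'
from h import *
s=read_state();print(s['force'],s['torque'],s['eef_pos'],s['tool_rot'])
E
python3 -m jog '{"angular":[[0,0,0],[0,0,0],[0,0,0]],"travel":[[0,-0.05,0],[0,-0.1,0],[0,-0.15,0]],"fingers":[1,1,1]}'
python3 -m jog '{"angular":[[0,0,0],[0,0,0],[0,0,0]],"travel":[[0,-0.05,0],[0,-0.1,0],[0,-0.15,0]],"fingers":[1,1,1]}'
```

```text
[-1.90993268 -2.6497677  17.90703497] [0.10358894 0.81326126 0.03391768] [458.87468813  67.23119408 101.7692883 ] [ 3.14008222e+00 -6.33315225e-04  1.70513190e+00]
clock: 7.92
eef_pos: [458.5, 67.2, 101.9]
tool_rot: [3.138, -0.0, 1.705]
force: [-1.2, -1.1, 15.0]
width: 10.8
clock: 8.3
eef_pos: [458.3, 67.2, 102.0]
tool_rot: [3.135, -0.0, 1.705]
force: [2.1, -0.1, 14.0]
width: 10.8
```

```bash
python3 -m jog '{"angular":[[0,0,0],[0,0,0],[0,0,0],[0,0,0],[0,0,0]],"travel":[[0,0,-0.5],[0,0,-0.5],[0,0,-0.5],[0,0,-0.5],[0,0,-0.5]],"fingers":[1,1,1,1,1]}'
python3 -m jog '{"angular":[[0,0,0],[0,0,0],[0,0,0],[0,0,0],[0,0,0]],"travel":[[0,0,0.2],[0,0,0.4],[0,0,0.6],[0,0,0.6],[0,0,0.6]],"fingers":[1,1,1,1,1]}'
python3 - <<'E'
from h import *
s=read_state();print(s['force'],s['torque'],s['eef_pos'],s['tool_rot'])
E
```

```text
clock: 8.93
eef_pos: [455.2, 67.0, 105.1]
tool_rot: [-3.141, 0.0, 1.706]
force: [-0.3, -0.7, 0.5]
width: 11.0
clock: 9.55
eef_pos: [455.1, 66.7, 101.5]
tool_rot: [3.141, -0.001, 1.705]
force: [-7.4, -2.5, 30.6]
width: 11.2
[-7.41938299 -2.48422811 30.63821701] [-0.04674874  1.08961027 -0.02439384] [455.10331762  66.74329972 101.52323405] [ 3.14074762e+00 -1.31920448e-03  1.70457803e+00]
```

```bash
python3 -m jog '{"angular":[[0,0,0],[0,0,0],[0,0,0],[0,0,0],[0,0,0]],"travel":[[0,0,-0.4],[0,0,-0.6],[0.15,0.2,-0.6],[0.15,0.2,-0.6],[0.15,0.2,-0.6]],"fingers":[1,1,1,1,1]}'
python3 - <<'E'
from h import *
s=read_state();print(s['force'],s['torque'],s['eef_pos'],s['tool_rot'])
E
python3 -m jog '{"angular":[[0,0,0],[0,0,0],[0,0,0],[0,0,0],[0,0,0]],"travel":[[0,0,0.2],[0,0,0.4],[0,0,0.5],[0,0,0.5],[0,0,0.5]],"fingers":[1,1,1,1,1]}'
python3 - <<'E'
from h import *
s=read_state();print(s['force'],s['torque'],s['eef_pos'],s['tool_rot'])
E
```

```text
clock: 10.18
eef_pos: [457.0, 68.8, 105.0]
tool_rot: [-3.141, 0.0, 1.706]
force: [0.7, -0.6, -0.6]
width: 10.8
[ 0.71604436 -0.64698557 -0.57435531] [0.00271648 0.00815057 0.02468495] [457.04526048  68.79388547 105.00207948] [-3.14098306e+00  9.92822714e-05  1.70578184e+00]
clock: 10.8
eef_pos: [457.3, 68.8, 100.3]
tool_rot: [3.141, -0.0, 1.706]
force: [0.9, 0.5, -0.7]
width: 10.8
[ 0.91546843  0.51832105 -0.72093943] [ 0.05439931 -0.2370891  -0.05304722] [457.3308938   68.83113529 100.29596123] [ 3.14135129e+00 -9.27888098e-06  1.70564439e+00]
```

```bash
python3 -m jog '{"angular":[[0,0,0],[0,0,0],[0,0,0],[0,0,0],[0,0,0]],"travel":[[0,0,0.1],[0,0,0.2],[0,0,0.3],[0,0,0.4],[0,0,0.4]],"fingers":[1,1,1,1,1]}'
python3 -m jog '{"angular":[[0,0,0],[0,0,0],[0,0,0]],"travel":[[0,0,0.1],[0,0,0.2],[0,0,0.2]],"fingers":[1,1,1]}'
python3 - <<'E'
from h import *
s=read_state();print(s['force'],s['torque'],s['eef_pos'],s['tool_rot'],s['qpos'][6])
E
```

```text
clock: 11.42
eef_pos: [457.1, 68.7, 98.6]
tool_rot: [3.14, -0.001, 1.706]
force: [-6.3, -0.7, 29.1]
width: 11.1
clock: 11.8
eef_pos: [457.1, 68.6, 98.0]
tool_rot: [3.14, -0.002, 1.706]
force: [-10.1, -2.7, 47.2]
width: 10.7
[-10.10324426  -2.74488392  47.19159859] [-0.35215757  1.54221329  0.21546605] [457.09118017  68.63883117  98.00571678] [ 3.13952530e+00 -1.93308348e-03  1.70588882e+00] 0.2800074008866063
```

```bash
python3 -m jog '{"angular":[[0,0,0],[0,0,0],[0,0,-6],[0,0,-12],[0,0,-18]],"travel":[[0,0,-0.3],[0,0,-0.3],[0,0,-0.3],[0,0,-0.3],[0,0,-0.3]],"fingers":[1,1,1,1,1]}'
python3 -m jog '{"angular":[[0,0,-6],[0,0,-12],[0,0,-18],[0,0,-18]],"travel":[[0,0,0],[0,0,0],[0,0,0],[0,0,0]],"fingers":[1,1,1,1]}'
python3 -m jog '{"angular":[[0,0,-6],[0,0,-12],[0,0,-18],[0,0,-18]],"travel":[[0,0,0],[0,0,0],[0,0,0],[0,0,0]],"fingers":[1,1,1,1]}'
python3 - <<'E'
from h import *
s=read_state();print(s['force'],s['torque'],s['eef_pos'],s['tool_rot'],s['qpos'][6])
E
```

```text
clock: 12.42
eef_pos: [457.2, 68.8, 97.5]
tool_rot: [3.141, 0.0, 2.023]
force: [-0.2, 0.9, -0.8]
width: 10.6
clock: 12.92
eef_pos: [456.8, 68.6, 97.2]
tool_rot: [-3.141, -0.001, 2.333]
force: [0.3, 0.1, -0.2]
width: 11.1
clock: 13.42
eef_pos: [456.9, 68.6, 97.2]
tool_rot: [-3.141, -0.001, 2.645]
force: [-0.2, -0.3, -0.6]
width: 10.6
[-0.2114129  -0.33712998 -0.63139994] [-0.00917251 -0.03049275  0.03203382] [456.93112973  68.64662123  97.22312926] [-3.14134933e+00 -5.05544670e-04  2.64539252e+00] 0.8642146930341149
```

```bash
python3 -m jog '{"angular":[[0,0,0],[0,0,0],[0,0,0],[0,0,0]],"travel":[[0,0,0.1],[0,0,0.2],[0,0,0.25],[0,0,0.25]],"fingers":[1,1,1,1]}'
python3 -m jog '{"angular":[[0,0,-6],[0,0,-12],[0,0,-18],[0,0,-18]],"travel":[[0,0,0],[0,0,0],[0,0,0],[0,0,0]],"fingers":[1,1,1,1]}'
python3 - <<'E'
from h import *
s=read_state();print(s['force'],s['torque'],s['eef_pos'],s['tool_rot'],s['qpos'])
E
```

```text
clock: 13.92
eef_pos: [457.1, 68.7, 96.7]
tool_rot: [3.141, 0.001, 2.645]
force: [-4.5, -1.3, 24.8]
width: 10.7
clock: 14.42
eef_pos: [456.8, 69.1, 94.9]
tool_rot: [3.141, -0.001, 2.959]
force: [-1.6, 2.5, 0.7]
width: 11.0
[-1.59593174  2.4993901   0.73905591] [ 0.40467671  0.32758282 -0.13269554] [456.82526114  69.13392749  94.85691545] [ 3.14119961e+00 -6.73336013e-04  2.95929166e+00] [-0.15408002  0.59940501 -0.0812853   2.14871806  0.11686448  0.39791365
  1.05942446]
```

```bash
python3 -m jog '{"angular":[[0,0,0],[0,0,0],[0,0,0],[0,0,0]],"travel":[[0,0,0.1],[0,0,0.2],[0,0,0.3],[0,0,0.3]],"fingers":[1,1,1,1]}'
python3 - <<'E'
from h import *
s=read_state();print(s['force'],s['torque'],s['eef_pos'],s['tool_rot'])
E
```

```text
clock: 14.92
eef_pos: [456.9, 69.1, 91.6]
tool_rot: [3.142, -0.001, 2.962]
force: [-2.4, 3.2, 0.3]
width: 11.2
[-2.35877162  3.23556772  0.26278774] [ 0.7394022   0.5085281  -0.10962348] [456.86259786  69.07316653  91.58857061] [ 3.14152178e+00 -6.95621474e-04  2.96218277e+00]
```

```bash
python3 -m jog '{"angular":[[0,0,0],[0,0,0],[0,0,0],[0,0,0]],"travel":[[0,0,0.1],[0,0,0.2],[0,0,0.35],[0,0,0.35]],"fingers":[1,1,1,1]}'
python3 -m jog '{"angular":[[0,0,5],[0,0,10],[0,0,15],[0,0,20],[0,0,20]],"travel":[[0,0,0.05],[0,0,0.1],[0,0,0.15],[0,0,0.2],[0,0,0.2]],"fingers":[1,1,1,1,1]}'
python3 - <<'E'
from h import *
s=read_state();print(s['force'],s['torque'],s['eef_pos'],s['tool_rot'])
E
```

```text
clock: 15.42
eef_pos: [456.9, 69.1, 88.5]
tool_rot: [3.141, -0.0, 2.963]
force: [-4.6, 4.4, 6.9]
width: 10.8
clock: 16.05
eef_pos: [457.6, 68.7, 87.1]
tool_rot: [3.141, 0.001, 2.612]
force: [-2.8, 3.5, 12.1]
width: 10.8
[-2.84396022  3.45923854 12.07632912] [ 0.58497963  0.93588126 -0.28537936] [457.55829544  68.72880782  87.09440675] [3.14120468e+00 8.58050560e-04 2.61202273e+00]
```

```bash
python3 -m jog '{"angular":[[0,0,5],[0,0,10],[0,0,15],[0,0,20],[0,0,20]],"travel":[[0,0,0.05],[0,0,0.1],[0,0,0.15],[0,0,0.2],[0,0,0.2]],"fingers":[1,1,1,1,1]}'
python3 -m jog '{"angular":[[0,0,5],[0,0,10],[0,0,15],[0,0,15]],"travel":[[0,0,0.05],[0,0,0.1],[0,0,0.15],[0,0,0.15]],"fingers":[1,1,1,1]}'
python3 - <<'E'
from h import *
s=read_state();print(s['force'],s['torque'],s['eef_pos'],s['tool_rot'])
E
```

```text
clock: 16.68
eef_pos: [457.9, 68.4, 84.7]
tool_rot: [3.141, 0.001, 2.264]
force: [-1.1, 1.8, 6.8]
width: 11.0
clock: 17.18
eef_pos: [457.9, 69.0, 83.1]
tool_rot: [3.14, 0.001, 2.003]
force: [-1.8, 3.9, 5.1]
width: 10.9
[-1.75180568  3.91567128  5.07009207] [ 0.73849143  0.32286789 -0.10328247] [457.92227901  68.97301299  83.08573456] [3.14046801e+00 5.30201281e-04 2.00250726e+00]
```

```bash
python3 -m jog '{"angular":[[0,0,4],[0,0,8],[0,0,8],[0,0,8]],"travel":[[0,0,0.05],[0,0,0.1],[0,0,0.1],[0,0,0.1]],"fingers":[1,1,1,1]}'
python3 - <<'E'
from h import *
s=read_state();print(s['force'],s['torque'],s['eef_pos'],s['tool_rot'])
E
python3 -m jog '{"angular":[[0,0,4],[0,0,8],[0,0,8],[0,0,8]],"travel":[[0,0,0],[0,0,0.05],[0,0,0.05],[0,0,0.05]],"fingers":[1,1,1,1]}'
python3 - <<'E'
from h import *
s=read_state();print(s['force'],s['torque'],s['eef_pos'],s['tool_rot'])
E
```

```text
clock: 17.68
eef_pos: [458.6, 69.1, 83.0]
tool_rot: [3.139, 0.0, 1.864]
force: [-1.8, 4.1, 14.5]
width: 10.9
[-1.81836368  4.14281427 14.54700166] [ 0.70816925  0.64734348 -0.02803176] [458.60982555  69.05994821  83.01643208] [3.13866874e+00 1.41252218e-04 1.86366590e+00]
clock: 18.18
eef_pos: [458.4, 70.8, 83.0]
tool_rot: [3.139, -0.002, 1.732]
force: [-3.6, 7.4, 21.2]
width: 10.8
[-3.59915383  7.43160782 21.19789961] [1.32830383 0.89064093 1.40045902] [458.41529535  70.77992886  83.01954053] [ 3.13871448e+00 -1.65071270e-03  1.73209174e+00]
```

```bash
python3 -m jog '{"angular":[[0,0,-2],[0,0,-2],[0,0,-2],[0,0,-2],[0,0,-2]],"travel":[[0,0,-0.1],[0,0,-0.15],[0,0,-0.15],[0,0,-0.15],[0,0,-0.15]],"fingers":[1,1,0,0,0]}'
python3 -m jog '{"angular":[[0,0,0],[0,0,0],[0,0,0],[0,0,0],[0,0,0]],"travel":[[0,0,0],[0,0,-3],[0,0,-7],[0,0,-9],[0,0,-9]],"fingers":[0,0,0,0,0]}'
python3 - <<'E'
from h import *
save('t2',cv2.resize(get_image('top')[140:280,220:420],None,fx=4,fy=4))
for r in lids('top',box=(220,140,400,270)): print(r)
s=read_state();print(s['tool_rot'],s['eef_pos'])
M=camera_model('wrist');im=get_image('wrist');save('w5',im)
for r in lids('wrist',im,52+54,M,100): print(r)
E
```

```text
clock: 18.8
eef_pos: [457.3, 67.9, 82.7]
tool_rot: [-3.142, 0.001, 1.757]
force: [-0.2, -0.3, -0.2]
width: 64.9
clock: 19.42
eef_pos: [458.2, 68.9, 174.0]
tool_rot: [3.138, -0.0, 1.758]
force: [-0.2, -0.4, -1.4]
width: 85.6
([306.0, 158.0], 62, [681.2, 65.4], [681.0, 65.3], 163.6, 47, 11)
([350.0, 181.0], 54, [614.3, -63.8], [613.3, -63.8], 34.3, 41, 12)
[-3.14100284e+00 -8.65685737e-05  1.75821326e+00] [456.79490447  68.83663772 172.34072867]
([329.0, 200.0], 245, [458.6, 78.8], [458.5, 71.3], 110.6, 47, 11)
([516.0, 230.0], 177, [616.4, 83.2], [622.9, 82.0], 158.2, 38, 9)
```

View pics/w5.png

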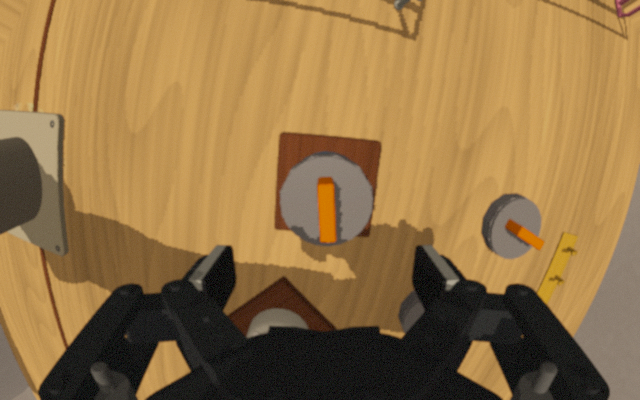

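Lid A sits level on the blue jar, at (328,198). One of the other lids has been knocked to about (681,65), near the key plate. Next I'll take lid C at (613,-64).

```bash
python3 - <<'E'
from h import *
print(delta([613.5,-64,165],34.7))
E
```

```text
[[-15.97, 12.96, 0.68], ('rz', np.float64(66.0))]
```

```bash
python3 -m jog '{"angular":[[0,0,8],[0,0,16],[0,0,24],[0,0,32],[0,0,40]],"travel":[[-3.2,2.6,0],[-6.4,5.2,0],[-9.6,7.8,0],[-12.8,10.4,0],[-16,13,0.6]],"fingers":[0,0,0,0,0]}'
python3 -m jog '{"angular":[[0,0,9],[0,0,18],[0,0,26],[0,0,26],[0,0,26]],"travel":[[0,0,0],[0,0,0],[0,0,0],[0,0,0],[0,0,0]],"fingers":[0,0,0,0,0]}'
python3 - <<'E'
from h import *
M=camera_model('wrist');im=get_image('wrist')
for r in lids('wrist',im,54,M,100): print(r)
print(disc(im,M,[613.5,-64]));print(delta([613.5,-64,30],34.7));print(lids('top',box=(220,140,400,270)))
E
```

```text
clock: 20.2
eef_pos: [615.2, -65.1, 165.4]
tool_rot: [-3.14, 0.001, 1.055]
force: [-0.3, 0.4, 0.3]
width: 85.5
clock: 20.82
eef_pos: [614.3, -64.2, 165.9]
tool_rot: [-3.141, 0.001, 0.608]
force: [-0.1, -0.8, -0.6]
width: 85.5
([253.0, 50.0], 441, [683.4, 55.4], [683.2, 55.5], 163.3, 41, 10)
([326.0, 194.0], 653, [617.4, -64.6], [617.1, -64.8], 36.3, 46, 11)
(array([618.4, -64.2]), np.float64(0.69), array([616.2, -65.3,  37. ]), 18)
[[-0.05, -0.06, 13.62], ('rz', np.float64(0.1))]
[([352.0, 183.0], 40, [609.2, -68.1], [609.6, -67.9], 33.5, 30, 11)]
```

```bash
python3 - <<'E'
from h import *
print(delta([616.8,-64.9,31],35.8))
E
```

```text
[[0.16, 0.19, 13.54], ('rz', np.float64(-1.0))]
```

```bash
python3 -m jog '{"angular":[[0,0,-1],[0,0,-1],[0,0,-1],[0,0,-1],[0,0,-1]],"travel":[[0.15,0.2,5],[0.15,0.2,10],[0.15,0.2,13.5],[0.15,0.2,13.5],[0.15,0.2,13.5]],"fingers":[0,0,0,0,0]}'
python3 -m jog '{"angular":[[0,0,0],[0,0,0],[0,0,0],[0,0,0],[0,0,0]],"travel":[[0,0,0],[0,0,0],[0,0,0],[0,0,0],[0,0,0]],"fingers":[1,1,1,1,1]}'
python3 -m jog '{"angular":[[0,0,0],[0,0,0],[0,0,0],[0,0,0],[0,0,0]],"travel":[[0,0,0],[0,0,-3],[0,0,-8],[0,0,-13],[0,0,-13]],"fingers":[1,1,1,1,1]}'
python3 -m jog '{"angular":[[0,0,-10],[0,0,-20],[0,0,-30],[0,0,-40],[0,0,-50]],"travel":[[0,0,0],[0,0,0],[0,0,0],[0,0,0],[0,0,0]],"fingers":[1,1,1,1,1]}'
python3 - <<'E'
from h import *
print(delta([440,-184,160],95))
E
```

```text
clock: 21.55
eef_pos: [618.1, -65.6, 33.2]
tool_rot: [3.14, -0.001, 0.624]
force: [0.5, -0.3, -0.8]
width: 85.4
clock: 22.18
eef_pos: [617.4, -65.1, 32.2]
tool_rot: [3.141, -0.001, 0.624]
force: [-0.8, 0.7, 3.5]
width: 10.8
clock: 22.8
eef_pos: [619.5, -66.0, 165.5]
tool_rot: [3.136, -0.005, 0.623]
force: [0.2, -0.2, -1.2]
width: 10.6
clock: 23.42
eef_pos: [615.9, -64.6, 160.0]
tool_rot: [-3.139, -0.0, 1.502]
force: [-0.2, -0.4, -0.9]
width: 11.1
[[-13.12, -16.73, 0.05], ('rz', np.float64(-8.9))]
```

```bash
python3 -m jog '{"angular":[[0,0,-2],[0,0,-4],[0,0,-6],[0,0,-8],[0,0,-9]],"travel":[[-2.6,-3.3,0],[-5.2,-6.6,0],[-7.8,-10,0],[-10.5,-13.4,0],[-13.1,-16.7,0]],"fingers":[1,1,1,1,1]}'
python3 -m jog '{"angular":[[0,0,0],[0,0,0],[0,0,0]],"travel":[[0,0,0],[0,0,0],[0,0,0]],"fingers":[1,1,1]}'
python3 - <<'E'
from h import *
from scipy.spatial.transform import Rotation as Ro
s=read_state();p=s['eef_pos'];R=Ro.from_euler('xyz',s['tool_rot']);print(p,s['tool_rot'],s['width'])
j=jar([435,-114]);print(j,R.inv().apply([*(np.array(j[2][0])-p[:2]),0]).round(1))
im=get_image('wrist');save('w6',im[:,140:500])
hsv=cv2.cvtColor(im,cv2.COLOR_RGB2HSV);m=cv2.inRange(hsv,(4,200,60),(16,255,255))
n,l,st,ce=cv2.connectedComponentsWithStats(m);
for i in range(1,n):
    if st[i,4]>1500: print(st[i],ce[i])
    if st[i,4]>1500:
        c=im[st[i,1]-4:st[i,1]+st[i,3]+4,323].astype(int); print(c[:,0].tolist())
E
```

```text
clock: 24.05
eef_pos: [438.6, -183.4, 160.7]
tool_rot: [-3.139, -0.001, 1.654]
force: [0.4, 0.2, -1.0]
width: 11.0
clock: 24.42
eef_pos: [441.7, -182.3, 161.3]
tool_rot: [-3.142, -0.0, 1.655]
force: [0.3, 0.8, -0.4]
width: 10.6
[ 441.68941141 -182.25139526  161.33345501] [-3.14154987e+00 -4.11529025e-04  1.65528776e+00] 10.59845297290841
(array([325.1, 116.1]), [296, 87, 60, 59, 2767], ((436.67803955078125, -114.60719299316406), (43.53953170776367, 43.662601470947266), 59.474910736083984)) [67.8  0.7  0. ]
[ 309  212   30  104 2639] [323.55058734 263.52140962]
[92, 98, 104, 117, 130, 134, 134, 138, 138, 139, 134, 134, 135, 135, 138, 138, 136, 134, 140, 138, 139, 139, 149, 159, 166, 170, 170, 173, 174, 175, 172, 172, 175, 174, 172, 172, 172, 171, 172, 172, 173, 173, 174, 172, 171, 172, 172, 172, 174, 170, 170, 172, 173, 173, 172, 174, 169, 173, 172, 173, 171, 171, 173, 171, 172, 173, 170, 174, 173, 171, 172, 171, 172, 174, 171, 173, 171, 173, 174, 171, 172, 169, 172, 172, 172, 170, 172, 171, 172, 172, 171, 174, 172, 171, 169, 171, 172, 172, 171, 172, 175, 172, 169, 171, 173, 171, 170, 175, 188, 202, 210, 218]
```

View pics/w6.png

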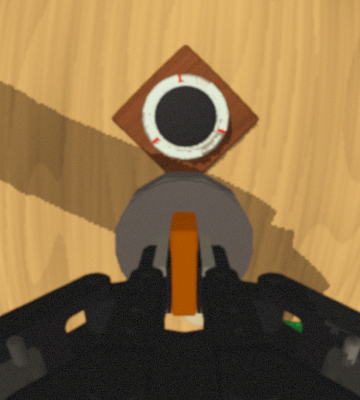

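```bash
python3 -m jog '{"angular":[[0,0,0],[0,0,0],[0,0,0],[0,0,0],[0,0,0]],"travel":[[3.5,0,1],[6.8,0,3],[6.8,0,4.6],[6.8,0,5.2],[6.8,0,5.2]],"fingers":[1,1,1,1,1]}'
python3 -m jog '{"angular":[[0,0,0],[0,0,0],[0,0,0],[0,0,0],[0,0,0]],"travel":[[0,0,0.2],[0,0,0.5],[0,0,0.8],[0,0,0.9],[0,0,0.9]],"fingers":[1,1,1,1,1]}'
python3 - <<'E'
from h import *
s=read_state();print(s['force'],s['torque'],s['eef_pos'],s['tool_rot'])
E
```

```text
clock: 25.15
eef_pos: [435.3, -115.7, 109.6]
tool_rot: [-3.141, 0.0, 1.653]
force: [0.1, 0.3, 0.5]
width: 10.6
clock: 25.78
eef_pos: [436.3, -115.2, 101.1]
tool_rot: [3.139, 0.0, 1.654]
force: [1.6, 1.2, 0.8]
width: 10.9
[1.59596435 1.16143092 0.837797  ] [ 0.42557133 -0.61993627 -0.03383075] [ 436.32705013 -115.21762161  101.07149599] [3.13940378e+00 1.05491066e-04 1.65352250e+00]
```

```bash
python3 -m jog '{"angular":[[0,0,0],[0,0,0],[0,0,0],[0,0,0],[0,0,0]],"travel":[[0.04,0.06,0.1],[0.04,0.06,0.2],[0.04,0.06,0.3],[0.04,0.06,0.45],[0.04,0.06,0.45]],"fingers":[1,1,1,1,1]}'
python3 - <<'E'
from h import *
s=read_state();print(s['force'],s['torque'],s['eef_pos'],s['tool_rot'],s['qpos'][6])
E
```

```text
clock: 26.4
eef_pos: [435.8, -114.6, 97.9]
tool_rot: [3.141, -0.001, 1.653]
force: [-2.2, 4.7, 24.1]
width: 10.9
[-2.16695152  4.72397304 24.13395912] [0.69412157 0.6160232  0.03616162] [ 435.76396424 -114.62788424   97.87540167] [ 3.14053219e+00 -1.18776013e-03  1.65329340e+00] 0.6488577283909058
```

```bash
python3 -m jog '{"angular":[[0,0,-6],[0,0,-12],[0,0,-18],[0,0,-18]],"travel":[[0,0,-0.05],[0,0,-0.05],[0,0,-0.05],[0,0,-0.05]],"fingers":[1,1,1,1]}'
python3 -m jog '{"angular":[[0,0,-6],[0,0,-12],[0,0,-18],[0,0,-18]],"travel":[[0,0,0],[0,0,0],[0,0,0],[0,0,0]],"fingers":[1,1,1,1]}'
python3 - <<'E'
from h import *
s=read_state();print(s['force'],s['torque'],s['eef_pos'],s['tool_rot'],s['qpos'][6])
E
```

```text
clock: 26.9
eef_pos: [437.1, -115.5, 97.5]
tool_rot: [3.139, 0.002, 1.968]
force: [3.1, 0.6, 6.0]
width: 10.9
clock: 27.4
eef_pos: [436.3, -114.7, 96.8]
tool_rot: [3.14, 0.0, 2.278]
force: [2.1, 4.2, 1.6]
width: 10.5
[2.12130668 4.22669664 1.61463978] [ 1.09807772 -0.69817108 -0.85513144] [ 436.3000103  -114.69980486   96.83691043] [3.14013486e+00 1.32413337e-04 2.27838985e+00] 1.0339838037158444
```

```bash
python3 -m jog '{"angular":[[0,0,0],[0,0,0],[0,0,0]],"travel":[[0,0,0.1],[0,0,0.2],[0,0,0.2]],"fingers":[1,1,1]}'
python3 - <<'E'
from h import *
s=read_state();print(s['force'],s['torque'],s['eef_pos'],s['tool_rot'],s['qpos'][6])
E
python3 -m jog '{"angular":[[0,0,-4],[0,0,-8],[0,0,-8]],"travel":[[0,0,0],[0,0,0],[0,0,0]],"fingers":[1,1,1]}'
python3 - <<'E'
from h import *
s=read_state();print(s['force'],s['torque'],s['eef_pos'],s['tool_rot'],s['qpos'][6])
E
```

```text
clock: 27.78
eef_pos: [436.7, -114.7, 95.5]
tool_rot: [3.14, 0.001, 2.279]
force: [1.5, 3.5, 9.4]
width: 11.0
[1.52952909 3.51818002 9.38134059] [ 1.05328885 -0.48824758 -0.91033627] [ 436.67309258 -114.69629158   95.46974598] [3.13984744e+00 1.11636060e-03 2.27851343e+00] 1.0342824327319962
clock: 28.15
eef_pos: [436.7, -114.8, 95.6]
tool_rot: [3.139, 0.001, 2.409]
force: [2.5, 5.2, 10.3]
width: 10.9
[ 2.54828197  5.1665937  10.34341829] [ 1.39331499 -0.45122899 -2.89760244] [ 436.71659794 -114.8223787    95.57456392] [3.13886056e+00 9.55667881e-04 2.40919922e+00] 1.1154379563921253
```

```bash
python3 -m jog '{"angular":[[0,0,4],[0,0,8],[0,0,12],[0,0,12]],"travel":[[0,0,0],[0,0,0],[0,0,0],[0,0,0]],"fingers":[1,1,1,1]}'
python3 -m jog '{"angular":[[0,0,0],[0,0,0],[0,0,0],[0,0,0]],"travel":[[0,0,0.1],[0,0,0.2],[0,0,0.3],[0,0,0.3]],"fingers":[1,1,1,1]}'
python3 - <<'E'
from h import *
s=read_state();print(s['force'],s['torque'],s['eef_pos'],s['tool_rot'],s['qpos'][6])
E
```

```text
clock: 28.65
eef_pos: [436.0, -114.0, 94.9]
tool_rot: [3.141, -0.001, 2.21]
force: [1.9, 4.9, 2.5]
width: 10.9
clock: 29.15
eef_pos: [436.1, -113.9, 92.1]
tool_rot: [3.141, -0.001, 2.211]
force: [2.1, 5.7, 4.7]
width: 10.9
[2.11176898 5.74755622 4.74784847] [ 1.32619765 -0.45143841 -0.69094848] [ 436.11560541 -113.94830382   92.09440614] [ 3.14052831e+00 -5.01663329e-04  2.21070129e+00] 0.9933645825505995
```

```bash
python3 -m jog '{"angular":[[0,0,0],[0,0,0],[0,0,0],[0,0,0]],"travel":[[0,0,0.1],[0,0,0.2],[0,0,0.35],[0,0,0.35]],"fingers":[1,1,1,1]}'
python3 - <<'E'
from h import *
s=read_state();print(s['force'],s['torque'],s['eef_pos'],s['tool_rot'],s['qpos'][6])
E
python3 -m jog '{"angular":[[0,0,5],[0,0,10],[0,0,15],[0,0,20],[0,0,20]],"travel":[[0,0,0.05],[0,0,0.1],[0,0,0.15],[0,0,0.2],[0,0,0.2]],"fingers":[1,1,1,1,1]}'
python3 - <<'E'
from h import *
s=read_state();print(s['force'],s['torque'],s['eef_pos'],s['tool_rot'],s['qpos'][6])
E
```

```text
clock: 29.65
eef_pos: [436.1, -113.8, 89.6]
tool_rot: [3.14, -0.0, 2.211]
force: [-0.8, 6.4, 19.9]
width: 11.0
[-0.82983438  6.44855136 19.9000491 ] [ 1.42881692  0.12226463 -0.67999234] [ 436.13198177 -113.77878617   89.58054192] [ 3.13993314e+00 -4.78327002e-04  2.21071212e+00] 0.994462424402611
clock: 30.28
eef_pos: [437.2, -115.4, 88.9]
tool_rot: [3.138, 0.002, 1.862]
force: [-0.7, 2.5, 32.9]
width: 10.8
[-0.7034503  2.4575089 32.869054 ] [ 0.65031747  0.64550391 -0.23242928] [ 437.18890086 -115.38542898   88.85230404] [3.13803456e+00 1.80044931e-03 1.86219768e+00] 0.7866675824257108
```

```bash
python3 -m jog '{"angular":[[0,0,5],[0,0,10],[0,0,15],[0,0,20],[0,0,20]],"travel":[[0,0,0],[0,0,0],[0,0,0.05],[0,0,0.1],[0,0,0.1]],"fingers":[1,1,1,1,1]}'
python3 -m jog '{"angular":[[0,0,5],[0,0,10],[0,0,15],[0,0,15]],"travel":[[0,0,0.05],[0,0,0.1],[0,0,0.15],[0,0,0.15]],"fingers":[1,1,1,1]}'
python3 - <<'E'
from h import *
s=read_state();print(s['force'],s['torque'],s['eef_pos'],s['tool_rot'],s['qpos'][6])
E
```

```text
clock: 30.9
eef_pos: [436.9, -115.3, 87.0]
tool_rot: [3.139, 0.0, 1.512]
force: [0.4, 2.1, 22.9]
width: 10.7
clock: 31.4
eef_pos: [436.5, -115.4, 85.5]
tool_rot: [3.139, -0.001, 1.251]
force: [-0.8, 2.3, 22.9]
width: 10.8
[-0.79599257  2.281534   22.93813239] [ 0.53055679  0.48118991 -0.12815242] [ 436.47042829 -115.3919971    85.46736528] [ 3.13943040e+00 -5.17684427e-04  1.25093795e+00] 0.4164279513732041
```

```bash
python3 -m jog '{"angular":[[0,0,5],[0,0,10],[0,0,10],[0,0,10]],"travel":[[0,0,0.05],[0,0,0.1],[0,0,0.1],[0,0,0.1]],"fingers":[1,1,1,1]}'
python3 - <<'E'
from h import *
s=read_state();print(s['force'],s['torque'],s['eef_pos'],s['tool_rot'],s['qpos'][6])
E
python3 -m jog '{"angular":[[0,0,3],[0,0,6],[0,0,6],[0,0,6]],"travel":[[0,0,0],[0,0,0.05],[0,0,0.05],[0,0,0.05]],"fingers":[1,1,1,1]}'
python3 - <<'E'
from h import *
s=read_state();print(s['force'],s['torque'],s['eef_pos'],s['tool_rot'],s['qpos'][6])
E
```

```text
clock: 31.9
eef_pos: [436.7, -115.1, 84.4]
tool_rot: [3.14, -0.002, 1.076]
force: [0.9, 2.0, 22.0]
width: 10.7
[ 0.88166823  1.97087208 21.97924457] [ 0.74353545  0.2350254  -0.35563037] [ 436.70730483 -115.07898585   84.41853953] [ 3.13955810e+00 -1.66477825e-03  1.07627934e+00] 0.30835147037344324
clock: 32.4
eef_pos: [436.8, -115.1, 84.2]
tool_rot: [3.139, -0.002, 0.973]
force: [-0.5, 3.0, 24.7]
width: 10.7
[-0.54743596  3.02105788 24.65057184] [ 0.61425586  0.35651878 -0.0883361 ] [ 436.81858766 -115.12661549   84.15701599] [ 3.13943019e+00 -2.04579177e-03  9.72764114e-01] 0.24312982700101404
```

```bash
python3 -m jog '{"angular":[[0,0,3],[0,0,6],[0,0,6],[0,0,6]],"travel":[[0,0,0],[0,0,0],[0,0,0],[0,0,0]],"fingers":[1,1,1,1]}'
python3 - <<'E'
from h import *
s=read_state();print(s['force'],s['torque'],s['eef_pos'],s['tool_rot'],s['qpos'][6])
E
python3 -m jog '{"angular":[[0,0,3],[0,0,6],[0,0,6],[0,0,6]],"travel":[[0,0,0],[0,0,0],[0,0,0],[0,0,0]],"fingers":[1,1,1,1]}'
python3 - <<'E'
from h import *
s=read_state();print(s['force'],s['torque'],s['eef_pos'],s['tool_rot'],s['qpos'][6])
E
```

```text
clock: 32.9
eef_pos: [437.1, -115.2, 84.1]
tool_rot: [3.139, -0.002, 0.868]
force: [0.4, 2.5, 23.9]
width: 10.3
[ 0.43964502  2.49286462 23.90469243] [0.54793812 0.26168397 0.02680881] [ 437.07452642 -115.24806002   84.1331797 ] [ 3.13912675e+00 -2.26766956e-03  8.68476192e-01] 0.17605620322664636
clock: 33.4
eef_pos: [437.3, -115.2, 84.0]
tool_rot: [3.139, -0.003, 0.763]
force: [1.2, 3.3, 22.0]
width: 10.9
[ 1.19623848  3.30581514 22.00830264] [ 0.59287355  0.01175364 -0.04948703] [ 437.29221589 -115.23543674   84.0435149 ] [ 3.13912284e+00 -2.70551368e-03  7.63434796e-01] 0.10766599529768618
```

```bash
python3 -m jog '{"angular":[[0,0,4],[0,0,8],[0,0,8],[0,0,8]],"travel":[[0,0,0],[0,0,0],[0,0,0],[0,0,0]],"fingers":[1,1,1,1]}'
python3 - <<'E'
from h import *
s=read_state();print(s['force'],s['torque'],s['eef_pos'],s['tool_rot'],s['qpos'][6])
E
python3 -m jog '{"angular":[[0,0,4],[0,0,8],[0,0,8],[0,0,8]],"travel":[[0,0,0],[0,0,0],[0,0,0],[0,0,0]],"fingers":[1,1,1,1]}'
python3 - <<'E'
from h import *
s=read_state();print(s['force'],s['torque'],s['eef_pos'],s['tool_rot'],s['qpos'][6])
E
```

```text
clock: 33.9
eef_pos: [438.0, -113.8, 84.1]
tool_rot: [3.141, -0.004, 0.631]
force: [2.9, 5.0, 23.1]
width: 11.2
[ 2.89258093  4.95207669 23.09243553] [ 1.04146944 -0.32513583  1.32397116] [ 437.96641974 -113.80242862   84.08215388] [ 3.14053573 -0.00383634  0.63139892] 0.018203853000918976
clock: 34.4
eef_pos: [437.7, -113.1, 84.0]
tool_rot: [-3.141, -0.003, 0.499]
force: [1.5, 5.3, 24.2]
width: 10.9
[ 1.4666495   5.28515116 24.16793281] [ 1.46699433 -0.68413909  2.81578783] [ 437.74348365 -113.14536385   84.00318877] [-3.14100594 -0.0032121   0.49852888] -0.07292946112210891
```

The hard stop shows a torque of 2.8 N m with z constant at 84.0, so the lid is home. I'll release it and go for lid B.

```bash
python3 -m jog '{"angular":[[0,0,-4],[0,0,-6],[0,0,-6],[0,0,-6],[0,0,-6]],"travel":[[0,0,-0.1],[0,0,-0.2],[0,0,-0.2],[0,0,-0.2],[0,0,-0.2]],"fingers":[1,1,0,0,0]}'
python3 -m jog '{"angular":[[0,0,0],[0,0,0],[0,0,0],[0,0,0],[0,0,0]],"travel":[[0,0,0],[0,0,-3],[0,0,-7],[0,0,-10],[0,0,-10]],"fingers":[0,0,0,0,0]}'
python3 - <<'E'
from h import *
t=get_image('top');save('t3',cv2.resize(t[110:300,180:400],None,fx=3.2,fy=3.2))
for r in lids('top',t,box=(220,120,400,290)): print(r)
print(delta([681,65.3,165],163.6),read_state()['qpos'])
E
```

```text
clock: 35.02
eef_pos: [434.9, -115.4, 84.1]
tool_rot: [-3.141, 0.001, 0.588]
force: [0.4, -0.0, 0.4]
width: 64.8
clock: 35.65
eef_pos: [436.9, -115.4, 185.9]
tool_rot: [3.139, -0.003, 0.589]
force: [-0.5, 0.2, -0.3]
width: 85.5
([306.0, 158.0], 59, [681.8, 65.2], [681.0, 65.3], 164.3, 47, 11)
([303.0, 232.0], 67, [463.4, 71.9], [463.8, 71.8], 102.7, 43, 13)
[[30.37, -1.37, 2.01], ('rz', np.float64(-129.9))] [-0.31328909  0.51995349  0.7387094   2.11696001 -0.54766288  0.69923662
 -0.19005138]
```

View pics/t3.png

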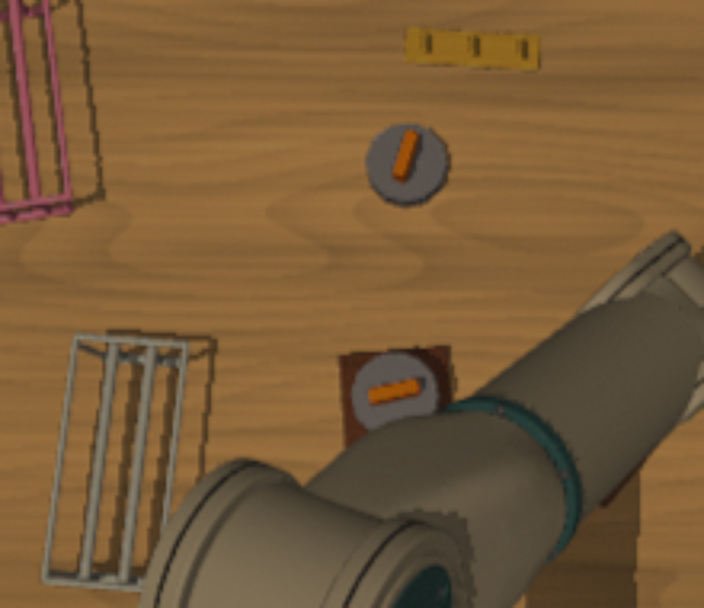

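```bash
python3 -m jog '{"angular":[[0,0,0],[0,0,0],[0,0,0],[0,0,0],[0,0,0]],"travel":[[5,-0.2,0],[10,-0.4,0],[15,-0.6,0],[20,-0.8,0],[25,-1.1,1]],"fingers":[0,0,0,0,0]}'
python3 -m jog '{"angular":[[0,0,10],[0,0,20],[0,0,30],[0,0,40],[0,0,50]],"travel":[[3,-0.1,0],[5.3,-0.2,1],[5.3,-0.2,1],[5.3,-0.2,1],[5.3,-0.2,1]],"fingers":[0,0,0,0,0]}'
python3 -m jog '{"angular":[[0,0,0],[0,0,0]],"travel":[[0,0,0],[0,0,0]],"fingers":[0,0]}'
python3 - <<'E'
from h import *
M=camera_model('wrist');im=get_image('wrist')
for r in lids('wrist',im,54,M,100):
    print(r); print(delta([*r[2],31],r[4]-180))
E
```

```text
clock: 36.33
eef_pos: [638.4, 33.9, 172.9]
tool_rot: [-3.141, 0.001, 0.588]
force: [0.8, -1.0, -0.2]
width: 85.6
clock: 36.95
eef_pos: [679.5, 63.8, 161.8]
tool_rot: [3.141, 0.003, -0.291]
force: [0.9, 0.4, -0.4]
width: 85.6
clock: 37.2
eef_pos: [680.0, 63.9, 163.1]
tool_rot: [3.141, 0.002, -0.282]
force: [-1.1, -0.2, 1.2]
width: 85.6
([325.0, 189.0], 187, [686.9, 60.6], [686.6, 63.0], 166.1, 45, 10)
[[0.75, 0.13, 13.25], ('rz', np.float64(-2.3))]
```

```bash
python3 -m jog '{"angular":[[0,0,-2],[0,0,-2],[0,0,-2],[0,0,-2],[0,0,-2]],"travel":[[0.6,-0.05,5],[0.6,-0.05,10],[0.6,-0.05,13.2],[0.6,-0.05,13.2],[0.6,-0.05,13.2]],"fingers":[0,0,0,0,0]}'
python3 -m jog '{"angular":[[0,0,0],[0,0,0],[0,0,0],[0,0,0],[0,0,0]],"travel":[[0,0,0],[0,0,0],[0,0,0],[0,0,0],[0,0,0]],"fingers":[1,1,1,1,1]}'
python3 -m jog '{"angular":[[0,0,0],[0,0,0],[0,0,0],[0,0,0],[0,0,0]],"travel":[[0,0,0],[0,0,-3],[0,0,-8],[0,0,-13],[0,0,-13]],"fingers":[1,1,1,1,1]}'
python3 - <<'E'
from h import *
from scipy.spatial.transform import Rotation as Ro
s=read_state();p=s['eef_pos'];R=Ro.from_euler('xyz',s['tool_rot']);M=camera_model('wrist');im=get_image('wrist')
c=im[200:340,323,0].astype(int);print(np.flatnonzero(np.abs(np.diff(c))>8)+200)
save('w7',im)
print(delta([447,309,165],-2.9))
E
```

```text
clock: 37.88
eef_pos: [687.5, 62.4, 33.9]
tool_rot: [-3.141, -0.002, -0.249]
force: [0.0, 0.1, -0.1]
width: 85.3
clock: 38.5
eef_pos: [686.7, 62.8, 32.7]
tool_rot: [-3.141, -0.001, -0.249]
force: [-0.0, 0.6, 2.7]
width: 10.9
clock: 39.12
eef_pos: [688.8, 61.9, 166.6]
tool_rot: [-3.14, -0.007, -0.249]
force: [0.2, 0.7, -0.9]
width: 11.2
[204 209 230 313 329 330 331 332 334 335 336]
[[-29.35, -17.95, -0.17], ('rz', np.float64(-11.4))]
```

View pics/w7.png

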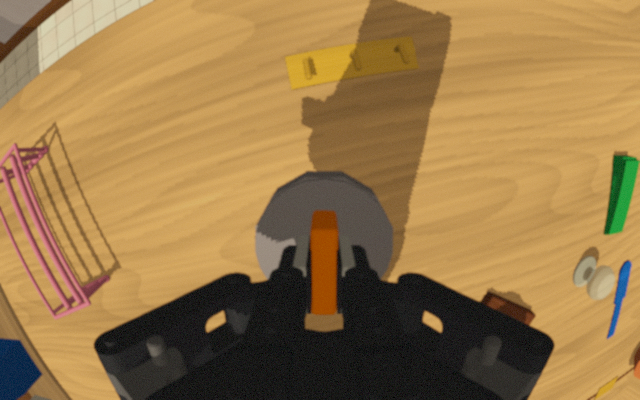

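```bash
python3 - <<'E'
from h import *
print(delta([450,235,165],87))
E
```

```text
[[-27.23, -10.85, -0.17], ('rz', np.float64(-101.3))]
```

```bash
python3 -m jog '{"angular":[[0,0,0],[0,0,0],[0,0,0],[0,0,0],[0,0,0]],"travel":[[-5,-2,0],[-10,-4,0],[-15,-6,0],[-20,-8,0],[-25,-10,0]],"fingers":[1,1,1,1,1]}'
python3 -m jog '{"angular":[[0,0,-10],[0,0,-20],[0,0,-30],[0,0,-40],[0,0,-50]],"travel":[[-2.2,-0.9,0],[-2.2,-0.9,0],[-2.2,-0.9,0],[-2.2,-0.9,0],[-2.2,-0.9,0]],"fingers":[1,1,1,1,1]}'
python3 -m jog '{"angular":[[0,0,-10],[0,0,-20],[0,0,-30],[0,0,-40],[0,0,-50]],"travel":[[0,0,0],[0,0,0],[0,0,0],[0,0,0],[0,0,0]],"fingers":[1,1,1,1,1]}'
python3 -m jog '{"angular":[[0,0,0],[0,0,0]],"travel":[[0,0,0],[0,0,0]],"fingers":[1,1]}'
python3 - <<'E'
from h import *
s=read_state();print(s['eef_pos'],s['tool_rot'],s['width'],s['clock'])
M=camera_model('wrist');im=get_image('wrist');save('w8',im)
E
```

```text
clock: 39.8
eef_pos: [466.0, 222.3, 160.7]
tool_rot: [3.14, 0.003, -0.249]
force: [-0.1, 0.7, -0.6]
width: 10.7
clock: 40.42
eef_pos: [448.3, 235.4, 160.8]
tool_rot: [-3.141, 0.003, 0.63]
force: [-0.2, 0.3, -1.4]
width: 10.1
clock: 41.05
eef_pos: [448.3, 235.4, 160.8]
tool_rot: [-3.139, 0.002, 1.503]
force: [-0.7, 0.7, -0.0]
width: 10.9
clock: 41.3
eef_pos: [449.1, 235.3, 161.6]
tool_rot: [-3.14, 0.001, 1.493]
force: [0.6, 0.7, -0.5]
width: 10.3
[449.09092708 235.34842005 161.58579041] [-3.14020477e+00  8.79243664e-04  1.49334803e+00] 10.346741504413563 41.3
```

View pics/w8.png

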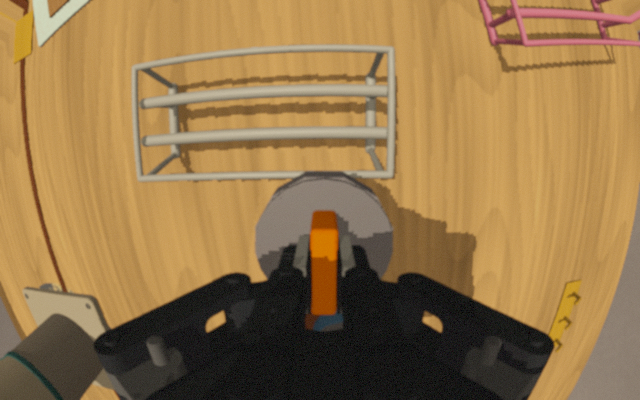

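Wrist view: the steel rack's wire corners are at (137,68), (392,49), (391,175) and (141,179). The lid is held level and nothing has slipped.

```bash
python3 - <<'E'
from h import *
M=camera_model('wrist')
P=np.array([on('wrist',u,v,67,M)[:2] for u,v in [(137,68),(392,49),(391,175),(141,179)]]);c=P.mean(0)
print(P.round(1).tolist(),c,np.linalg.norm(P-np.roll(P,1,0),axis=1))
d=(P[1]+P[2]-P[0]-P[3]);d/=np.linalg.norm(d);print(np.degrees(np.arctan2(d[1],d[0])))
t=c+50*d
print(t,delta([*t,161]),delta([*(c),161]))
Q=np.array([on('wrist',u,v,57,M)[:2] for u,v in [(266,96),(266,136.5)]]);print(Q)
E
```

```text
[[298.5, 366.4], [510.4, 353.0], [503.5, 253.8], [289.7, 268.9]] [400.50223768 310.53303637] [ 97.86438504 212.31377395  99.41374217 214.31480049]
-3.8340635454574774
[450.39033222 307.18968124] [[7.16, -0.44, 0.07]] [[7.11, -5.44, 0.07]]
[[409.63805478 323.51085252]
 [406.66068607 290.92218601]]
```

```bash
python3 -m jog '{"angular":[[0,0,0],[0,0,0],[0,0,0],[0,0,0],[0,0,0]],"travel":[[3.5,-0.2,0],[7,-0.4,2],[7,-0.4,4.5],[7,-0.4,6],[7,-0.4,6]],"fingers":[1,1,1,1,1]}'
python3 -m jog '{"angular":[[0,0,0],[0,0,0],[0,0,0],[0,0,0],[0,0,0]],"travel":[[0,0,0.3],[0,0,0.6],[0,0,0.8],[0,0,0.9],[0,0,0.9]],"fingers":[1,1,1,1,1]}'
```

```text
clock: 41.98
eef_pos: [450.3, 304.6, 101.3]
tool_rot: [-3.14, 0.002, 1.495]
force: [0.1, -0.2, -0.5]
width: 11.0
clock: 42.6
eef_pos: [450.9, 305.7, 93.3]
tool_rot: [-3.142, -0.0, 1.496]
force: [-0.2, -0.4, -0.9]
width: 10.9
```

```bash
python3 -m jog '{"angular":[[0,0,0],[0,0,0],[0,0,0],[0,0,0]],"travel":[[0,0,0.05],[0,0,0.1],[0,0,0.2],[0,0,0.2]],"fingers":[1,1,1,1]}'
```

```text
clock: 43.1
eef_pos: [451.0, 305.8, 92.4]
tool_rot: [3.142, -0.001, 1.496]
force: [-2.7, -1.1, 8.8]
width: 10.8
```

Contact came at z 92.4, which is the expected rail height of 60 plus about 32. I'll open, rise and check.

```bash
python3 -m jog '{"angular":[[0,0,0],[0,0,0],[0,0,0],[0,0,0],[0,0,0]],"travel":[[0,0,-0.05],[0,0,-0.05],[0,0,-0.05],[0,0,-0.05],[0,0,-0.05]],"fingers":[1,0,0,0,0]}'
python3 -m jog '{"angular":[[0,0,0],[0,0,0],[0,0,0],[0,0,0],[0,0,0]],"travel":[[0,0,0],[0,0,-3],[0,0,-7],[0,0,-12],[0,0,-12]],"fingers":[0,0,0,0,0]}'
python3 -m jog '{"angular":[[0,0,0],[0,0,0],[0,0,0],[0,0,0],[0,0,0]],"travel":[[-4,0,0],[-8,0,0],[-12,0,0],[-12,0,0],[-12,0,0]],"fingers":[0,0,0,0,0]}'
python3 - <<'E'
from h import *
t=get_image('top');w=get_image('scene')
a=cv2.resize(t[120:310,180:410],None,fx=1.7,fy=1.7);b=cv2.resize(w[140:290,270:470],None,fx=2,fy=2)
h=max(a.shape[0],b.shape[0]);o=np.zeros((h,a.shape[1]+b.shape[1],3),np.uint8);o[:a.shape[0],:a.shape[1]]=a;o[:b.shape[0],a.shape[1]:]=b
print(o.shape);save('f1',o);save('w9',get_image('wrist'))
print(read_state()['clock'])
E
```

```text
clock: 43.72
eef_pos: [450.9, 305.6, 91.7]
tool_rot: [-3.141, 0.0, 1.496]
force: [0.5, -0.6, -0.3]
width: 81.8
clock: 44.35
eef_pos: [453.3, 306.7, 215.3]
tool_rot: [3.136, -0.005, 1.496]
force: [-0.6, -0.2, -1.4]
width: 85.1
clock: 44.98
eef_pos: [441.7, 186.6, 211.3]
tool_rot: [-3.141, -0.0, 1.496]
force: [0.2, 1.4, 0.3]
width: 85.3
(323, 791, 3)
45.125
```

View pics/w9.png

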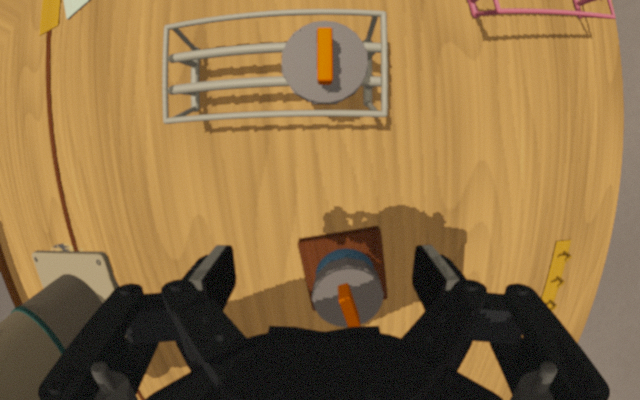

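View pics/f1.png

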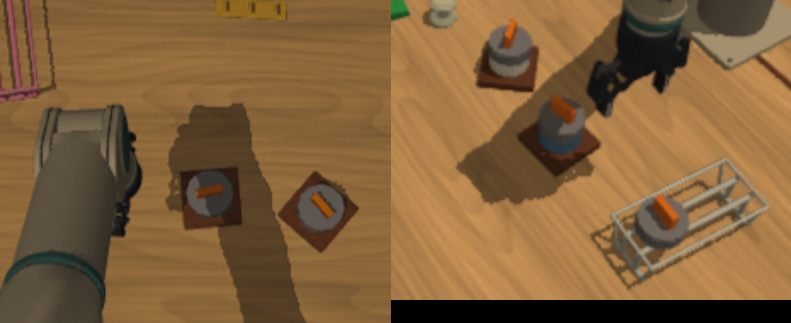

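Wrist view: the leftover lid lies level on both rails inside the wire at (325,62). The scene view shows both jars capped level and the bystanders that are in frame in place. Handing in.

```bash
python3 -c "
from cell import *
print(finish_job())"
```

```text
the job is handed in; nothing more can be done
None
```

Both jars are closed, the leftover lid is on the steel rack, and the job was handed in at about 45 s on the robot's clock.

- **Blue jar:** The lid nearest the rack fitted. It first caught on the rim because I was about 2 mm off-centre, so I re-centred it. It then dropped through the notches and screwed down about 70° to the hard stop. Its height stayed constant over the last 8–15°.
- **White jar:** The right-hand lid fitted. It dropped to 58 mm and screwed down until its height stopped changing. I kept turning to the hard stop, 2.8 N m at about 98° of gripper turn. That is just past the 60–95° expected, probably because the lid slipped a little in the grip.
- **Leftover lid:** It was knocked a few centimetres aside during the run, and I picked it up from its new place. I set it level on the rails at the +50 mm position, and the final pictures show it inside the retaining wire.

**Last checks:** Both lids look level and seated in the scene and top pictures. The shoe horn, key plate, glass knob and doorstop were never approached. I did not measure their positions again at the end. The top and wrist cameras disagreed by 2–3 mm in x, which I settled by contact.

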